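Clamp the stop collar on the mirror post

ROBOT

A 6-joint arm with a two-finger parallel gripper is mounted at the origin on the work surface. World frame = base frame: x ahead of the robot, y to its left, z up, the work surface at z = 0. Lengths are in mm, angles in rad, forces in N, time in s.
With the tool pointing down it reaches from about 350 to 925 mm from the base axis. Payload 6.4 kg.
Tool frame: the origin (TCP) lies at the very end of the fingers, on their centre line; the grasp point (between the pads) lies 19 mm behind it; z points along the fingers, y is the line along which they close (so a half turn about z gives the same grasp; the last joint's range is limited). The gripper opens to 85 mm and grips with 20 to 120 N. Pads are 22 mm wide; open, the fingers measure 114 mm over their backs; the gripper's body (76 mm by 85 mm) begins 54 mm behind the grasp point. The pads swing forward as they close: fully open they stand 13 mm farther back than shut.
Start: joints at [1.074, 0.245, 1.558, -0, 1.339, -0.174], TCP at [206.192, 616.44, 231.29] pointing down, gripper open.
Joint ranges: [-3.13, 3.13], [-1.02, 2.26], [0.13, 2.54], [-0.95, 4.09], [0.21, 2.88], [-2.74, 2.74]. Speed limits (rad/s): [2.57, 2.57, 3.14, 3.14, 3.14, 3.14].

INTERFACE

Orientations are given as a rotation vector (axis times angle).
In Python, from cell import ctrl, cams, finder gives the robot as it stands.
- The arm moves only by the tool play_rows, never from a script. Its argument "moves" is a list of rows, each an object of numbers: "tx", "ty", "tz": the shift along the world's x, y, z as a fraction of full scale; "rx", "ry", "rz": the turn, a rotation vector about the world's x, y, z as a fraction of full scale. A call has 1 to 20 rows; each row shifts and turns the commanded pose from where the row before left it; what a row does not reach is not made up. Full scale, the value 1, is 150 mm for a shift and pi/2 rad for a turn. A row lasts 1/10 s, in which the tool goes at most 50 mm and 8.59 degrees, less where a joint would pass 70% of its speed; a pose out of reach is approached as far as the arm can. A call with a number of a shift or a turn outside -1 to 1 is refused whole. A call with a gripper value outside its range is refused whole. "jaw" is the opening, from 0 (shut) to 1 (fully open), set as the call begins (left out, the last holds). The fingers move at their own pace and stop on an object; "grip_force" is the grip in N (left out, the last holds). Time passes only in rows, so rows that do not move let the fingers close. It gives the time, the measured TCP pose, the force, the opening and the grip force at its end, in the units of the state.
- ctrl.observe(): the state, without advancing time (a new reading comes with each control period).
- cams.get_image(name): name is "scene" or "top" or "wrist"; returns a dict with "img" (400x640x3 uint8, red, green, blue), "intrinsics" (3x3 intrinsics, pixels), "extrinsics" (4x4, takes a point from world to camera coordinates). Camera axes: x right, y up, looking along -z (the intrinsics and any distortion apply to the point x, -y, -z); pixel columns grow to the right and rows downward; lengths in mm; the calibration is good to about 2 mm. A picture is of the moment at which its call begins. There is no depth.
- ctrl.finish_job(): hands the job in; it is judged then, once.
Trained networks look in a picture, given as the dict that the camera call returned (one of the last four; its "shot" number tells which), for a name from the list of things; names that differ only in an ending like _2 or _b are one class to them, and where a whole thing is asked for, a point or a joint stands for the part that bears it (a point fixed in the world has none). Each returns a list of dicts, best first, with "confidence" (0 to 1); they miss things now and then, are a little off and sometimes report something else, mostly with a low value. They report only what shows in the picture. A call takes as long as a camera call. They do not tell look-alikes from the thing itself.
- finder.trace(picture, target): "region" (400x640 bool, what is visible of it) and "point" ([column, row] as shares, 0 to 1, of the picture: columns of its width, rows of its height, amid what is visible of it).
- finder.place_of(picture, target): "point" ([column, row] as shares, 0 to 1, of the picture: columns of its width, rows of its height: a listed point, or the origin of a listed thing).
The state is a dict: "time": time; "joint_pos": joint angles; "joint_velocities": joint speeds; "effort": joint torques, N m; "ee_pos": TCP position; "orientation": TCP orientation; "wrist_force": force on the tool from outside, world axes, zero at the start; "torque": the same for the moment, N m; "grip_width": opening from 0.0 (shut) to 1.0 (fully open); "grasp_force": force on a finger pad.
Only numpy, scipy, OpenCV 4.12 (cv2) and the standard library are available. Lean on these libraries where they do the work, as an engineer would, in place of code of your own. Each camera call takes 0.05 s, during which the arm holds its last target. There are 200 camera calls.

TASK

Ready the mirror post for its mirror arm: turn the black collar until the set screw with the red lever squarely faces the flat of the steel post, and only then press the red lever fully down to its stop, with the blue-ended setting block left where it is under the collar. Then draw the block out and put it away, lying straight, upright and flat on the floor of the cradle with the blue labels. The collar must stay facing the flat and tight, and everything else must be left where it is.

Things in the scene. Friction and masses are not known exactly. Their poses are not given: they have to be found in the camera images.
- post: Upright fixed steel post, 30 mm in diameter, 100 high, with a flat along its whole length, tinted brass, 9 mm from the axis, so that its top is D-shaped. It carries the collar and lever. Origin on its axis at the ledge surface (z = 0); z up; +x is the direction in which the flat faces.
- collar (a joint): Angle of the black collar about the post (rad, counter-clockwise positive from above). 0 = its set screw exactly faces the flat: the screw points out along +x of post turned by this angle. It starts at 0.5 to 1.4, turns from -0.7 to 1.7 with 0.2 N m of friction, and stays where it is left.
- collar_hub (a point): Centre of the collar's round knurled black hub, on the post axis, 68 mm above the ledge; x points out along the set screw. Hub 50 mm in diameter, 52 to 84 mm above the ledge, open to a grip from above (the post sticks up 16 mm out of it). Below it a flange 64 mm in diameter, 42 to 52 mm above the ledge. The screw boss, 14 mm thick, juts out of the hub 66 mm above the ledge.
- lever (a joint): Swing of the red clamping lever on the set screw (rad). It turns about the screw's radial line. 0 = loose, sloping 45 degrees up; 1.0 = its stop, tight, pointing about 12 degrees below level. Starts at 0 to 0.15; a straight push down near the tip of about 2 N moves it; it stays where it is left. As it tightens, the screw's tip moves in towards the post.
- lever_tip (a point): Centre of the round end of the red lever, a round bar 11 mm thick, 60 mm long from its pivot to here. The pivot lies 49 mm from the post axis in the screw's direction, 66 mm above the ledge; in the frame of collar_hub the lever swings in a y-z plane, on the -y side of the pivot.
- block_blue_center (a point): Centre of the loose setting block with blue ends and top mark: aluminium, 120 mm long (x), 22 wide (y), 40 high (z), 0.1 to 0.25 kg. It stands on the ledge behind the post, away from the flat, in line with x of post; its centre is 80 mm from the post axis, its inner 12 mm lie under the flange with 2 mm to spare: draw it out along its length before lifting.
- cradle_blue: Fixed grey cradle with blue label plates at both ends; empty. Outside 142 (x) x 42 (y) x 12 mm high, walls 4 mm, floor 4 mm thick; inside 134 x 34. Origin at the centre of its underside, on the ledge; x along its length. A block lies along it, either way round. The label plates, 6 mm high, reach 95 mm from the centre.
- cradle_green: The same cradle with green labels, empty; not to be used.
- cradle_yellow: The same cradle with yellow labels, holding the yellow-ended block.
- block_yellow_center (a point): Centre of the yellow-ended setting block in its cradle, 120 x 22 x 30 mm; leave alone.
- key: Silver bicycle lock key with a round black head, 60 mm long, 5 high; lies on the ledge; origin in its underside; leave alone.
- comb: Grey plastic comb, 130 x 33 mm, 5 high; lies on the ledge; origin in its underside; leave alone.
- compact: Round mirror compact, 68 mm across, 12 high; lies on the ledge; origin in its underside; leave alone.
- whistle: Orange whistle, 48 mm long, 22 high; lies on the ledge; origin in its underside; leave alone.
- stand: Dark silicone phone stand, 85 x 70 mm, 80 high; lies on the ledge; origin in its underside; leave alone.
Mind the look-alikes: they are no part of the job. What is shaped like the part that bears block_blue_center but purple or turquoise is not meant.

How it is judged:
By the outcome, as a careful person would: the job done as asked, in the order asked, and still so for the second after the job is handed in, with the robot touching nothing.
It also fails if it takes over 67 s, if anything falls off the work surface, if the arm or the gripper's body presses on something with over 40 N, if the wrist force passes 120 N, or if a joint passes its speed limit or range.

## Working session

There is one attempt and no reset: what is moved stays moved. The work goes in short steps, Python scripts to look and compute and a tool call to move; the robot and the scene stay as the last step left them, time stands still between calls to the robot, and variables do not carry over. Pictures are saved under pics/ and viewed, at most 15 in all, crops included, and the job is handed in when it is done.

Besides the shell and the picture viewer there is one more tool, called as name(argument=value, ...), one argument or row to a line, values as JSON. play_rows: Moves the arm, as the interface text tells. Shift numbers are shares of 150 mm and turn numbers shares of pi/2 rad, none past 1 either way. Its arguments: {"type":"object","properties":{"moves":{"type":"array"},"jaw":{"type":"number"},"grip_force":{"type":"number"}},"required":["moves"]}

```bash
ls; mkdir -p pics; cat > h.py <<'E'
import numpy as np, cv2
from cell import ctrl, cams, finder
def ray(p,uv):
    K=np.array(p["intrinsics"]);E=np.array(p["extrinsics"]);R=E[:3,:3];t=E[:3,3]
    d=np.linalg.inv(K)@[uv[0],uv[1],1.]; d=np.array([d[0],-d[1],-d[2]])
    return -R.T@t, R.T@d/np.linalg.norm(d)
def onz(p,uv,z):
    c,d=ray(p,uv); return c+d*(z-c[2])/d[2]
def tri(obs):
    A=np.zeros((3,3));b=np.zeros(3)
    for p,uv in obs:
        c,d=ray(p,uv);M=np.eye(3)-np.outer(d,d);A+=M;b+=M@c
    return np.linalg.solve(A,b)
def proj(p,X):
    K=np.array(p["intrinsics"]);E=np.array(p["extrinsics"]);c=E[:3,:3]@np.array(X)+E[:3,3]
    q=K@[c[0],-c[1],-c[2]];return q[:2]/q[2]
def px(r): return np.array(r["point"])*[640,400]
def save(p,n): cv2.imwrite("pics/"+n,p["img"][:,:,::-1])
E
python3 - <<'E'
from h import *
P={n:cams.get_image(n) for n in("scene","top","wrist")}
for n,p in P.items():
    print(n,ray(p,(320,200)), p.keys()); save(p,n+"0.png")
im=np.vstack([P["scene"]["img"],P["top"]["img"]]);
for t in "post collar_hub lever_tip block_blue_center cradle_blue cradle_green cradle_yellow block_yellow_center key comb compact whistle stand".split():
    for n in("scene","top"):
        print(t,n,[(px(r).round(),round(r["confidence"],2)) for r in finder.place_of(P[n],t)[:4]])
E
```

```text
pics
scene (array([ 909.26551442, -369.03530708,  726.98491934]), array([-0.40129202,  0.5123948 , -0.75922084])) dict_keys(['img', 'intrinsics', 'extrinsics', 'shot'])
top (array([ 325.49760921,   70.9196258 , 1359.79393428]), array([ 0.17688047,  0.01036468, -0.98417776])) dict_keys(['img', 'intrinsics', 'extrinsics', 'shot'])
wrist (array([138.59743816, 638.64163518, 373.55417069]), array([ 0.26932365, -0.09821205, -0.95802879])) dict_keys(['img', 'intrinsics', 'extrinsics', 'shot'])
post scene [(array([344., 199.]), 0.77)]
post top [(array([289., 201.]), 0.62)]
collar_hub scene [(array([343., 179.]), 0.87)]
collar_hub top [(array([290., 197.]), 0.85)]
lever_tip scene [(array([371., 178.]), 0.54)]
lever_tip top [(array([284., 170.]), 0.48)]
block_blue_center scene [(array([350., 151.]), 0.83), (array([269., 183.]), 0.83), (array([321., 175.]), 0.76)]
block_blue_center top [(array([289., 230.]), 0.94), (array([244., 227.]), 0.74), (array([327., 257.]), 0.66), (array([283., 168.]), 0.6)]
cradle_blue scene [(array([192., 319.]), 0.74)]
cradle_blue top [(array([459., 212.]), 0.98), (a
[... 184 characters left out ...]
., 264.]), 0.59)]
cradle_yellow top [(array([384., 201.]), 0.56)]
block_yellow_center scene [(array([268., 259.]), 0.7)]
block_yellow_center top [(array([386., 202.]), 0.91)]
key scene [(array([332., 278.]), 0.56)]
key top [(array([359., 159.]), 0.54), (array([460., 209.]), 0.17)]
comb scene [(array([385., 257.]), 0.9)]
comb top [(array([317., 140.]), 0.79)]
compact scene [(array([426., 212.]), 0.77)]
compact top [(array([260., 139.]), 0.85), (array([288., 203.]), 0.7), (array([387., 202.]), 0.55)]
whistle scene [(array([279., 374.]), 0.53)]
whistle top [(array([384., 200.]), 0.55), (array([438., 139.]), 0.47)]
stand scene [(array([412., 153.]), 0.85)]
stand top [(array([200., 182.]), 0.75)]
```

View pics/top0.png

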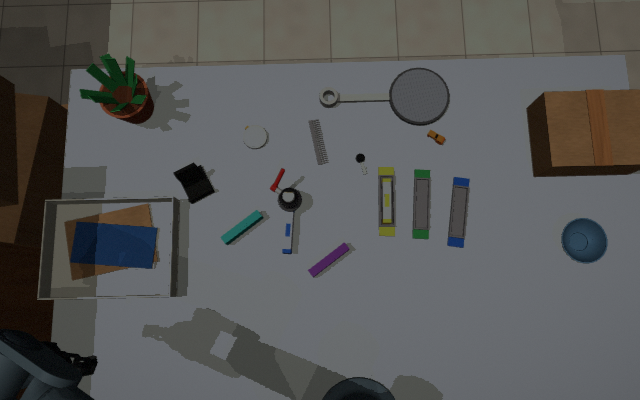

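View pics/scene0.png

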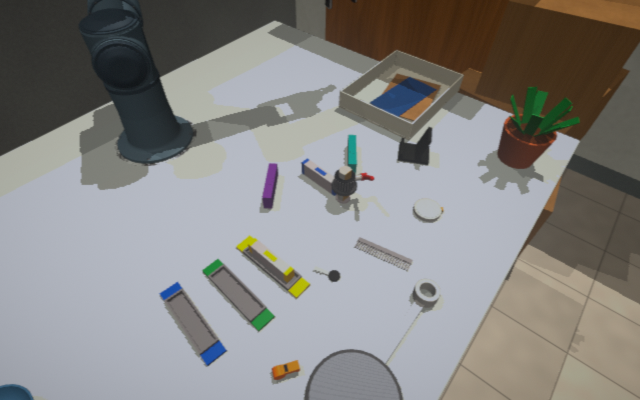

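```bash
python3 - <<'E'
from h import *
S=cams.get_image("scene");T=cams.get_image("top")
print(S["intrinsics"],T["intrinsics"]); print(np.array(T["extrinsics"]).round(3))
for n,a,b in [("hub",(343,179),(290,197)),("tip",(371,178),(284,170)),("blk1",(350,151),(289,230)),("blk1b",(269,183),(327,257)),("blk?",(321,175),(289,230)),("cb",(192,319),(459,212)),("cg",(237,293),(422,204)),("cy",(268,264),(384,201)),("by",(268,259),(386,202)),("post",(344,199),(289,201)),("stand",(412,153),(200,182))]:
    X=tri([(S,a),(T,b)]); print(n,X.round(),(proj(S,X)-a).round(),(proj(T,X)-b).round())
E
```

```text
[[375.4379743    0.         316.01042714]
 [  0.         375.4379743  197.45755966]
 [  0.           0.           1.        ]] [[505.18292096   0.         321.6369319 ]
 [  0.         505.18292096 196.43066339]
 [  0.           0.           1.        ]]
[[-2.300000e-02 -1.000000e+00 -1.100000e-02  9.380100e+01]
 [ 9.830000e-01 -2.500000e-02  1.840000e-01 -5.676920e+02]
 [-1.840000e-01 -7.000000e-03  9.830000e-01 -1.276301e+03]
 [ 0.000000e+00  0.000000e+00  0.000000e+00  1.000000e+00]]
hub [565. 161.  73.] [ 1. -0.] [0. 0.]
tip [630. 174. 108.] [-0.  0.] [-0. -0.]
blk1 [509. 190. 105.] [-17.   2.] [-11. -13.]
blk1b [409.  66.  32.] [ 2. -0.] [2. 1.]
blk? [487. 170.  28.] [-1.  0.] [-0. -0.]
cb [ 527. -288.    7.] [-1.  0.] [-1. -0.]
cg [ 552. -191.    2.] [-1.  0.] [-0. -0.]
cy [559. -94.   3.] [ 3. -1.] [2. 1.]
by [555. -94.  19.] [ 1. -0.] [1. 0.]
post [569. 169.  -6.] [ 1. -0.] [1. 1.]
stand [624. 410.  16.] [ 0. -0.] [0. 0.]
```

Blue block at top px (289,230), scene (321,175). Look-alikes: turquoise at top (242,227), purple at top (328,260); neither is meant. Post and hub are at top (290,197), red lever tip near (284,170), empty blue cradle at top (459,212), scene (192,319).

```bash
python3 - <<'E'
from h import *
from scipy.spatial.transform import Rotation as R
s=ctrl.observe(); print(s)
M=R.from_rotvec(s["orientation"]).as_matrix(); print(M.round(3))
W=cams.get_image("wrist");c,d=ray(W,(320,200)); print("cam in tool",M.T@(c-s["ee_pos"]),M.T@d, W["intrinsics"][0])
y=M[:2,1]; print("closing axis deg",np.degrees(np.arctan2(y[1],y[0])))
T=cams.get_image("top"); cv2.imwrite("pics/crop.png",cv2.resize(T["img"][130:280,220:370,::-1],(600,600),interpolation=cv2.INTER_CUBIC))
E
```

```text
{'time': 1.55, 'joint_pos': array([ 1.07389688e+00,  2.45081823e-01,  1.55778615e+00,  3.14979097e-05,
        1.33864805e+00, -1.74109817e-01]), 'joint_velocities': array([-7.77189639e-05,  4.27644435e-04,  1.26175905e-03, -2.50793271e-04,
        2.54373304e-03,  1.22557789e-03]), 'effort': array([-1.11475252e-03, -4.29497015e+01, -3.26416326e+01, -1.46850753e-04,
        4.22995963e-04,  1.43944828e-05]), 'ee_pos': array([206.19711595, 616.46116383, 231.30934468]), 'orientation': array([-5.04849030e-01, -3.10075934e+00, -1.29504148e-04]), 'wrist_force': array([0.38622612, 0.19673572, 0.38333963]), 'torque': array([-0.01873342, -0.03059502,  0.0104087 ]), 'grasp_force': 0.0, 'grip_width': 1.0021817056109303}
[[-0.948  0.317  0.   ]
 [ 0.317  0.948  0.   ]
 [ 0.     0.    -1.   ]]
cam in tool [ 7.10992063e+01 -1.27003413e-01 -1.43233252e+02] [-0.2868766  -0.00612225  0.95794798] [353.52084961   0.         322.3448948 ]
closing axis deg 71.50510121541026
```

View pics/crop.png

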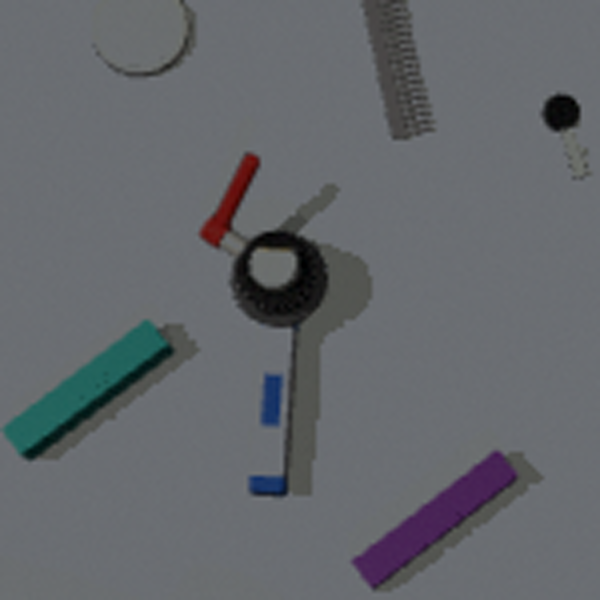

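Crop confirms it: blue end and top mark at crop (268,485)/(271,400), lever pivot about (212,232), tip (252,160), post top (272,262).

play_rows(
  moves=[
    {"tz": 0.3,"tx": 0.1},
    {"tx": 0.18,"ty": -0.25,"rz": 0.0125},
    {"tx": 0.18,"ty": -0.25,"rz": 0.0125},
    {"tx": 0.18,"ty": -0.25,"rz": 0.0125},
    {"tx": 0.18,"ty": -0.25,"rz": 0.0125},
    {"tx": 0.18,"ty": -0.25,"rz": 0.0125},
    {"tx": 0.18,"ty": -0.25,"rz": 0.0125},
    {"tx": 0.18,"ty": -0.25,"rz": 0.0125},
    {"tx": 0.18,"ty": -0.25,"rz": 0.0125},
    {"tx": 0.18,"ty": -0.25,"rz": 0.0125},
    {"tx": 0.18,"ty": -0.25,"rz": 0.0125},
    {"tx": 0.18,"ty": -0.25,"rz": 0.0125},
    {"tx": 0.18,"ty": -0.25,"rz": 0.0125},
    {},
    {},
    {},
  ],
  jaw=1,
)

```text
validation failed for argument at $.mo...
```

```bash
python3 - <<'E'
from h import *
W=cams.get_image("wrist");save(W,"w1.png");s=ctrl.observe();print(s["time"],s["ee_pos"],s["orientation"])
for t in ("post","collar_hub","lever_tip","block_blue_center"):
    print(t,[(px(r).round(),round(r["confidence"],2)) for r in finder.place_of(W,t)[:3]])
E
```

```text
1.7 [206.188529   616.44308767 231.28447602] [-5.04828957e-01 -3.10075990e+00  4.03007919e-05]
post []
collar_hub []
lever_tip []
block_blue_center []
```

View pics/w1.png

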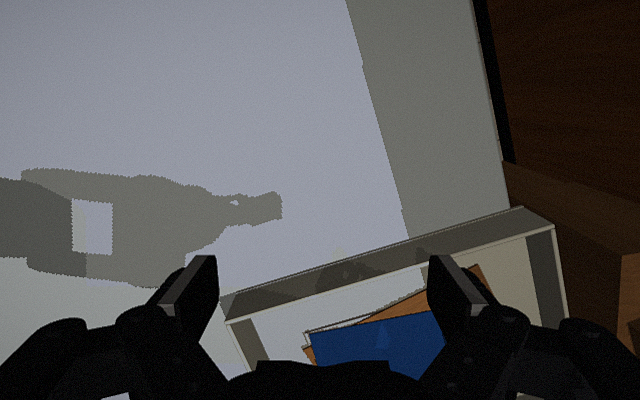

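The arm has not moved (picture still shows the tray under the gripper): the call was refused. I'll give every key.

play_rows(
  moves=[
    {"tx": 0.1,"ty": 0,"tz": 0.3,"rx": 0,"ry": 0,"rz": 0},
    {"tx": 0.18,"ty": -0.25,"tz": 0,"rx": 0,"ry": 0,"rz": 0.0125},
    {"tx": 0.18,"ty": -0.25,"tz": 0,"rx": 0,"ry": 0,"rz": 0.0125},
    {"tx": 0.18,"ty": -0.25,"tz": 0,"rx": 0,"ry": 0,"rz": 0.0125},
    {"tx": 0.18,"ty": -0.25,"tz": 0,"rx": 0,"ry": 0,"rz": 0.0125},
    {"tx": 0.18,"ty": -0.25,"tz": 0,"rx": 0,"ry": 0,"rz": 0.0125},
    {"tx": 0.18,"ty": -0.25,"tz": 0,"rx": 0,"ry": 0,"rz": 0.0125},
    {"tx": 0.18,"ty": -0.25,"tz": 0,"rx": 0,"ry": 0,"rz": 0.0125},
    {"tx": 0.18,"ty": -0.25,"tz": 0,"rx": 0,"ry": 0,"rz": 0.0125},
    {"tx": 0.18,"ty": -0.25,"tz": 0,"rx": 0,"ry": 0,"rz": 0.0125},
    {"tx": 0.18,"ty": -0.25,"tz": 0,"rx": 0,"ry": 0,"rz": 0.0125},
    {"tx": 0.18,"ty": -0.25,"tz": 0,"rx": 0,"ry": 0,"rz": 0.0125},
    {"tx": 0.18,"ty": -0.25,"tz": 0,"rx": 0,"ry": 0,"rz": 0.0125},
    {"tx": 0,"ty": 0,"tz": 0,"rx": 0,"ry": 0,"rz": 0},
    {"tx": 0,"ty": 0,"tz": 0,"rx": 0,"ry": 0,"rz": 0},
  ],
  jaw=1,
)

```text
time: 3.4
ee_pos: [545.5, 165.6, 276.2]
orientation: [-0.14, -3.138, -0.0]
wrist_force: [-0.2, -0.0, -0.5]
grip_width: 0.999
grasp_force: 0.0
```

```bash
python3 - <<'E'
from h import *
W=cams.get_image("wrist");save(W,"w2.png");T=cams.get_image("top");S=cams.get_image("scene")
for t in ("post","collar_hub","lever_tip","block_blue_center"):
    for n,p in (("w",W),("s",S),("t",T)):
        print(t,n,[(px(r).round(),round(r["confidence"],2)) for r in finder.place_of(p,t)[:4]])
for X in [(566,163,0),(566,163,68),(566,163,100),(487,170,20),(487,170,40),(630,174,108)]: print(X,proj(W,X).round())
E
```

```text
post w [(array([323., 174.]), 0.72)]
post s [(array([344., 199.]), 0.96)]
post t [(array([290., 202.]), 0.68), (array([197., 181.]), 0.44)]
collar_hub w [(array([325., 186.]), 0.81)]
collar_hub s [(array([342., 177.]), 0.9)]
collar_hub t [(array([290., 198.]), 0.41), (array([289., 203.]), 0.23), (array([437., 138.]), 0.16)]
lever_tip w [(array([342., 263.]), 0.97)]
lever_tip s [(array([372., 179.]), 0.44)]
lever_tip t []
block_blue_center w [(array([216.,  37.]), 0.97), (array([436., 103.]), 0.82), (array([324., 104.]), 0.6)]
block_blue_center s [(array([271., 187.]), 0.97), (array([352., 155.]), 0.89), (array([320., 174.]), 0.65)]
block_blue_center t [(array([242., 223.]), 0.59), (array([359., 159.]), 0.27)]
(566, 163, 0) [321. 173.]
(566, 163, 68) [321. 187.]
(566, 163, 100) [321. 196.]
(487, 170, 20) [321. 106.]
(487, 170, 40) [321. 107.]
(630, 174, 108) [339. 261.]
```

View pics/w2.png

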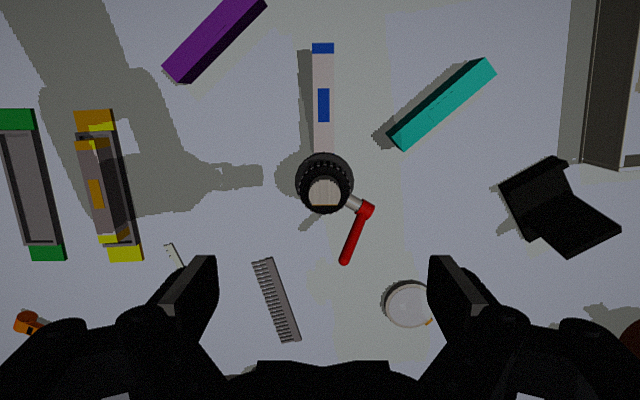

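View shows: block from (323,43) to (324,150), post top with its flat edge at row ~206 (facing image-down = +x), lever pivot (367,208), tip (345,263). Measuring axes finely.

```bash
cat > axes.py <<'E'
from h import *
W=cams.get_image("wrist");T=cams.get_image("top");S=cams.get_image("scene");s=ctrl.observe()
deg=lambda v:np.degrees(np.arctan2(v[1],v[0]))
def best(p,t,near):
    u=proj(p,near); r=[px(q) for q in finder.place_of(p,t)]
    r=[q for q in r if np.linalg.norm(q-u)<15]; return min(r,key=lambda q:np.linalg.norm(q-u)) if r else None
g=dict(collar_hub=(566,163,68),lever_tip=(630,174,108),block_blue_center=(487,170,20),post=(566,163,0))
X={}
for t,n in g.items():
    o=[(p,b) for p in(W,T,S) if (b:=best(p,t,n)) is not None]
    X[t]=tri(o); print(t,len(o),X[t].round(1))
# blue masks
hsv=cv2.cvtColor(W["img"],cv2.COLOR_RGB2HSV)
m=cv2.inRange(hsv,(105,120,40),(125,255,255)); n,l,st,c=cv2.connectedComponentsWithStats(m)
for i in range(1,n):
    if st[i,4]>60: 
        Y=onz(W,c[i],40); print("blue",c[i].round(1),st[i],Y.round(1))
m=cv2.inRange(hsv,(0,150,60),(8,255,255))|cv2.inRange(hsv,(172,150,60),(180,255,255)); n,l,st,c=cv2.connectedComponentsWithStats(m)
i=1+np.argmax(st[1:,4]); ys,xs=np.where(l==i); print("red",c[i],st[i])
cv2.imwrite("pics/c2.png",cv2.resize(W["img"][140:280,250:400,::-1],(600,560),interpolation=cv2.INTER_CUBIC))
for a,b in(((314,70),(334,70)),((313,140),(333,140))): pass
gray=cv2.cvtColor(W["img"],cv2.COLOR_RGB2GRAY).astype(int)
for r in (60,85,125,140): print(r,gray[r,302:345])
E
python3 axes.py
```

```text
collar_hub 3 [563.7 160.4  63.4]
lever_tip 2 [630.  177.6 104.8]
block_blue_center 2 [486.7 171.4  23.9]
post 3 [566.  169.4  -5.1]
blue [321.5  48.5] [311  44  22  10 219] [430.6 175.9  40. ]
blue [322.5 105.5] [317  89  12  34 405] [485.4 172.1  40. ]
red [355.07196402 231.52023988] [338 201  36  65 667]
60 [ 78  73  78  76  77  74  74  74  74  91 134 126 129 127 122 132 138 129
 135 128 125 127 131 126 127 133 129 129 133 133 132 135 131 139 137 138
 137 139 137 138 139 140 136]
85 [ 80  78  70  75  75  76  73  73  73  84 136 131 130 134 132 134 127 132
 130 128 133 130 131 132 129 130 133 135 131 131 129 134 138 136 139 138
 142 137 141 132 134 140 136]
125 [ 96  97 101  96 102  71  77  76  80  77  96 134 126 135 134 137 130 135
 136 135 133 131 130 134 135 131 133 137 131 134 135 138 137 135 141 138
 142 140 138 137 141 138 138]
140 [100  92  95  99 100  98  97  72  73  75  78 136 132 133 134 128 136 130
 135 131 130 136 131 136 129 130 129 136 131 132 128 141 142 141 139 141
 139 142 139 139 141 142 137]
```

View pics/c2.png

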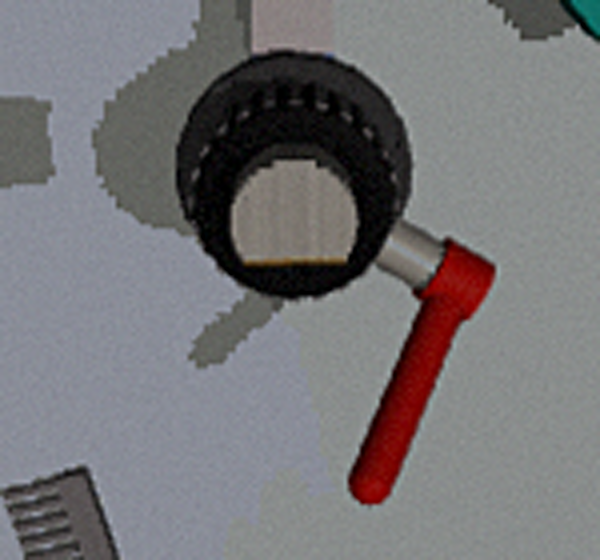

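```bash
python3 - <<'E'
from h import *
W=cams.get_image("wrist");deg=lambda v:np.degrees(np.arctan2(v[1],v[0]))
P=onz(W,(323.6,195),100);print("post",P.round(1))
a=onz(W,(311.4,60),40);b=onz(W,(312.7,140),40);print("block edge dir",deg((b-a)[:2]))
c=onz(W,(250+245/4,140+264/4),100);d=onz(W,(250+347/4,140+262/4),100);print("chord normal",deg((c-d)[:2])+90, (c+d)/2-P)
e=onz(W,(321.5,48.5),40);f=onz(W,(322.5,105.5),40);print("marks",e,f,deg((f-e)[:2]),deg((P-f)[:2]),deg((P-e)[:2]),np.linalg.norm((P-f)[:2]))
# screw shaft midline: crop (395,245)->(440,265); bar axis pivot..tip
p=onz(W,(250+468/4,140+272/4),72);q=onz(W,(250+371/4,140+485/4),108)
print("pivot",p,deg((p-P)[:2]),np.linalg.norm((p-P)[:2]),"tip",q,deg((q-P)[:2])+40.6,np.linalg.norm((q-P)[:2]),"bar+90",deg((q-p)[:2])+90)
E
```

```text
post [565.  166.1 100. ]
block edge dir -4.4891922489611495
chord normal -3.8234381069419356 [ 1.05886424e+01 -5.35591232e-01  2.84217094e-14]
marks [430.55782358 175.83272713  40.        ] [485.46555384 172.04567883  40.        ] -3.945506396237344 -4.285601970073392 -4.1466934381303595 79.71400546261229
pivot [590.71511462 208.98262513  72.        ] 59.0144983237581 50.033763711383585 tip [630.77727109 178.99471812 108.        ] 51.69365529280052 67.073941848803 bar+90 53.18387834140203
```

play_rows(
  moves=[
    {"tx": 0.13,"ty": 0,"tz": 0,"rx": 0,"ry": 0,"rz": 0.095},
    {"tx": 0,"ty": 0,"tz": 0,"rx": 0,"ry": 0,"rz": 0.095},
    {"tx": 0,"ty": 0,"tz": -0.1,"rx": 0,"ry": 0,"rz": 0.095},
    {"tx": 0,"ty": 0,"tz": -0.1,"rx": 0,"ry": 0,"rz": 0.095},
    {"tx": 0,"ty": 0,"tz": -0.1,"rx": 0,"ry": 0,"rz": 0.095},
    {"tx": 0,"ty": 0,"tz": -0.1,"rx": 0,"ry": 0,"rz": 0.095},
    {"tx": 0,"ty": 0,"tz": -0.1,"rx": 0,"ry": 0,"rz": 0.095},
    {"tx": 0,"ty": 0,"tz": -0.1,"rx": 0,"ry": 0,"rz": 0},
    {"tx": 0,"ty": 0,"tz": 0,"rx": 0,"ry": 0,"rz": 0},
    {"tx": 0,"ty": 0,"tz": 0,"rx": 0,"ry": 0,"rz": 0},
  ],
  jaw=1,
)

```text
time: 5.95
ee_pos: [564.7, 166.5, 186.3]
orientation: [1.444, -2.79, -0.0]
wrist_force: [-0.0, -0.3, 0.0]
grip_width: 0.997
grasp_force: 0.0
```

```bash
python3 - <<'E'
from h import *
W=cams.get_image("wrist");save(W,"w3.png")
for t in ("post","collar_hub","lever_tip"):
    print(t,[(px(r).round(),round(r["confidence"],2)) for r in finder.place_of(W,t)[:2]])
for X in [(565,166,100),(565,166,68),(628,182,108),(593,206,66)]: print(X,proj(W,X).round())
E
```

```text
post [(array([324., 171.]), 0.7)]
collar_hub [(array([323., 188.]), 0.63)]
lever_tip [(array([255., 270.]), 0.65)]
(565, 166, 100) [321. 203.]
(565, 166, 68) [321. 190.]
(628, 182, 108) [260. 274.]
(593, 206, 66) [321. 248.]
```

View pics/w3.png

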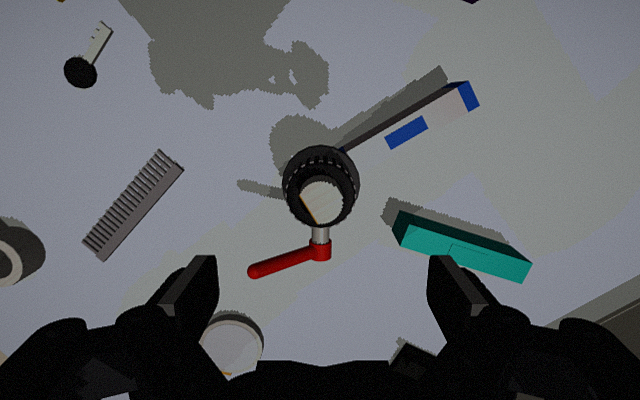

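Screw shaft at (321,235) lies straight below the post centre (323,200), so the closing axis is well across it. Descend and grip.

play_rows(
  moves=[
    {"tx": 0,"ty": 0,"tz": -0.2,"rx": 0,"ry": 0,"rz": 0},
    {"tx": 0,"ty": 0,"tz": -0.2,"rx": 0,"ry": 0,"rz": 0},
    {"tx": 0,"ty": 0,"tz": -0.2,"rx": 0,"ry": 0,"rz": 0},
    {"tx": 0,"ty": 0,"tz": -0.1,"rx": 0,"ry": 0,"rz": 0},
    {"tx": 0,"ty": 0,"tz": -0.1,"rx": 0,"ry": 0,"rz": 0},
    {"tx": 0,"ty": 0,"tz": -0.07,"rx": 0,"ry": 0,"rz": 0},
    {"tx": 0,"ty": 0,"tz": 0,"rx": 0,"ry": 0,"rz": 0},
    {"tx": 0,"ty": 0,"tz": 0,"rx": 0,"ry": 0,"rz": 0},
  ],
)

```text
time: 6.95
ee_pos: [565.5, 166.5, 56.6]
orientation: [-1.446, 2.787, -0.001]
wrist_force: [-0.1, 0.6, 0.6]
grip_width: 0.993
grasp_force: 0.0
```

play_rows(
  moves=[
    {"tx": 0,"ty": 0,"tz": 0,"rx": 0,"ry": 0,"rz": 0},
    {"tx": 0,"ty": 0,"tz": 0,"rx": 0,"ry": 0,"rz": 0},
    {"tx": 0,"ty": 0,"tz": 0,"rx": 0,"ry": 0,"rz": 0},
    {"tx": 0,"ty": 0,"tz": 0,"rx": 0,"ry": 0,"rz": 0},
    {"tx": 0,"ty": 0,"tz": 0,"rx": 0,"ry": 0,"rz": 0},
    {"tx": 0,"ty": 0,"tz": 0,"rx": 0,"ry": 0,"rz": 0},
    {"tx": 0,"ty": 0,"tz": 0,"rx": 0,"ry": 0,"rz": 0},
    {"tx": 0,"ty": 0,"tz": 0,"rx": 0,"ry": 0,"rz": 0},
  ],
  jaw=0,
  grip_force=40,
)

```text
time: 7.75
ee_pos: [566.1, 166.0, 57.2]
orientation: [-1.446, 2.786, -0.003]
wrist_force: [0.5, -3.5, 6.3]
grip_width: 0.584
grasp_force: 41.5
```

Opening 0.584·85 ≈ 50 mm, the hub diameter. Turn.

play_rows(
  moves=[
    {"tx": 0,"ty": 0,"tz": 0,"rx": 0,"ry": 0,"rz": -0.03},
    {"tx": 0,"ty": 0,"tz": 0,"rx": 0,"ry": 0,"rz": -0.06},
    {"tx": 0,"ty": 0,"tz": 0,"rx": 0,"ry": 0,"rz": -0.06},
    {"tx": 0,"ty": 0,"tz": 0,"rx": 0,"ry": 0,"rz": -0.06},
    {"tx": 0,"ty": 0,"tz": 0,"rx": 0,"ry": 0,"rz": -0.06},
    {"tx": 0,"ty": 0,"tz": 0,"rx": 0,"ry": 0,"rz": -0.06},
    {"tx": 0,"ty": 0,"tz": 0,"rx": 0,"ry": 0,"rz": -0.06},
    {"tx": 0,"ty": 0,"tz": 0,"rx": 0,"ry": 0,"rz": -0.06},
    {"tx": 0,"ty": 0,"tz": 0,"rx": 0,"ry": 0,"rz": -0.06},
    {"tx": 0,"ty": 0,"tz": 0,"rx": 0,"ry": 0,"rz": -0.06},
    {"tx": 0,"ty": 0,"tz": 0,"rx": 0,"ry": 0,"rz": -0.06},
    {"tx": 0,"ty": 0,"tz": 0,"rx": 0,"ry": 0,"rz": -0.03},
    {"tx": 0,"ty": 0,"tz": 0,"rx": 0,"ry": 0,"rz": 0},
    {"tx": 0,"ty": 0,"tz": 0,"rx": 0,"ry": 0,"rz": 0},
    {"tx": 0,"ty": 0,"tz": 0,"rx": 0,"ry": 0,"rz": 0},
  ],
)

```text
time: 9.25
ee_pos: [566.5, 165.3, 57.3]
orientation: [0.125, 3.135, -0.003]
wrist_force: [1.2, -6.3, 5.5]
grip_width: 0.578
grasp_force: 41.4
```

```bash
python3 - <<'E'
from h import *
W=cams.get_image("wrist");s=ctrl.observe();print(s["torque"])
cv2.imwrite("pics/w4.png",W["img"][100:400,170:470,::-1].repeat(2,0).repeat(2,1))
E
```

```text
[-1.19798253 -0.26472812 -0.23539028]
```

View pics/w4.png

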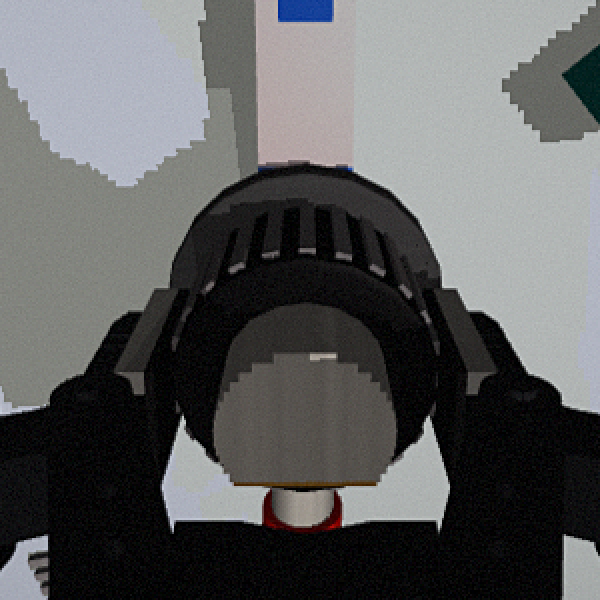

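Screw shaft (crop 303,505) lies right beneath the middle of the brass flat edge (305,484). Release, rise and measure.

play_rows(
  moves=[
    {"tx": 0,"ty": 0,"tz": 0,"rx": 0,"ry": 0,"rz": 0},
    {"tx": 0,"ty": 0,"tz": 0,"rx": 0,"ry": 0,"rz": 0},
    {"tx": 0,"ty": 0,"tz": 0,"rx": 0,"ry": 0,"rz": 0},
    {"tx": 0,"ty": 0,"tz": 0,"rx": 0,"ry": 0,"rz": 0},
    {"tx": 0,"ty": 0,"tz": 0,"rx": 0,"ry": 0,"rz": 0},
    {"tx": 0,"ty": 0,"tz": 0.1,"rx": 0,"ry": 0,"rz": 0},
    {"tx": 0,"ty": 0,"tz": 0.2,"rx": 0,"ry": 0,"rz": 0},
    {"tx": 0,"ty": 0,"tz": 0.3,"rx": 0,"ry": 0,"rz": 0},
    {"tx": 0,"ty": 0,"tz": 0.2,"rx": 0,"ry": 0,"rz": 0},
    {"tx": 0,"ty": 0,"tz": 0.1,"rx": 0,"ry": 0,"rz": 0},
    {"tx": 0,"ty": 0,"tz": 0,"rx": 0,"ry": 0,"rz": 0},
    {"tx": 0,"ty": 0,"tz": 0,"rx": 0,"ry": 0,"rz": 0},
  ],
  jaw=1,
)

```text
time: 10.5
ee_pos: [563.9, 166.4, 189.6]
orientation: [-0.124, -3.137, 0.0]
wrist_force: [-1.0, -0.2, -0.2]
grip_width: 1.001
grasp_force: 0.0
```

```bash
python3 - <<'E'
from h import *
W=cams.get_image("wrist");s=ctrl.observe();print(s["ee_pos"],s["orientation"])
cv2.imwrite("pics/w5.png",cv2.resize(W["img"][130:290,220:420,::-1],(800,640)[:1]+(600,) if 0 else (750,600),interpolation=cv2.INTER_CUBIC))
for t in ("post","collar_hub","lever_tip"):
    print(t,[(px(r).round(1),round(r["confidence"],2)) for r in finder.place_of(W,t)[:2]])
hsv=cv2.cvtColor(W["img"],cv2.COLOR_RGB2HSV)
m=cv2.inRange(hsv,(0,150,60),(8,255,255))|cv2.inRange(hsv,(172,150,60),(180,255,255));n,l,st,c=cv2.connectedComponentsWithStats(m)
i=1+np.argmax(st[1:,4]); print(st[i],c[i])
for x in range(st[i,0],st[i,0]+st[i,2],4):
    r=np.where(l[:,x]==i)[0]; print(x,r.min(),r.max(),end="; ")
P=np.array([565.5,166,0])
for a in(-8,-4.2,0):
    u=np.array([np.cos(np.radians(a)),np.sin(np.radians(a)),0]);v=np.array([-u[1],u[0],0]);z=np.array([0,0,1])
    print("\n",a,[proj(W,X).round(1) for X in (P+100*z,P+9*u+100*z,P+35*u+66*z,P+49*u+66*z,P+49*u-42*v+108*z)])
E
```

```text
[563.45766984 166.30974528 188.68126947] [-1.24488596e-01 -3.13556472e+00  7.14869855e-04]
post [(array([323.8, 175.9]), 0.82)]
collar_hub [(array([323.6, 190.9]), 0.98)]
lever_tip [(array([256. , 270.9]), 0.64), (array([324., 191.]), 0.33)]
[ 249  243   82   36 1133] [291.01765225 259.94616064]
249 269 273; 253 265 277; 257 264 278; 261 263 276; 265 262 275; 269 260 273; 273 259 272; 277 258 270; 281 257 269; 285 255 267; 289 254 266; 293 252 265; 297 251 263; 301 250 262; 305 249 260; 309 248 259; 313 244 259; 317 245 260; 321 245 260; 325 245 260; 329 244 258; 
 -8 [array([321.8, 204.3]), array([321.1, 216.6]), array([319.3, 233.1]), array([318.3, 248.9]), array([258.1, 270.6])]

 -4.2 [array([321.8, 204.3]), array([321.9, 216.6]), array([322.1, 233.1]), array([322.3, 249. ]), array([262.8, 274.2])]

 0 [array([321.8, 204.3]), array([322.9, 216.6]), array([325.3, 233. ]), array([326.6, 248.9]), array([268.3, 277.9])]
```

View pics/w5.png

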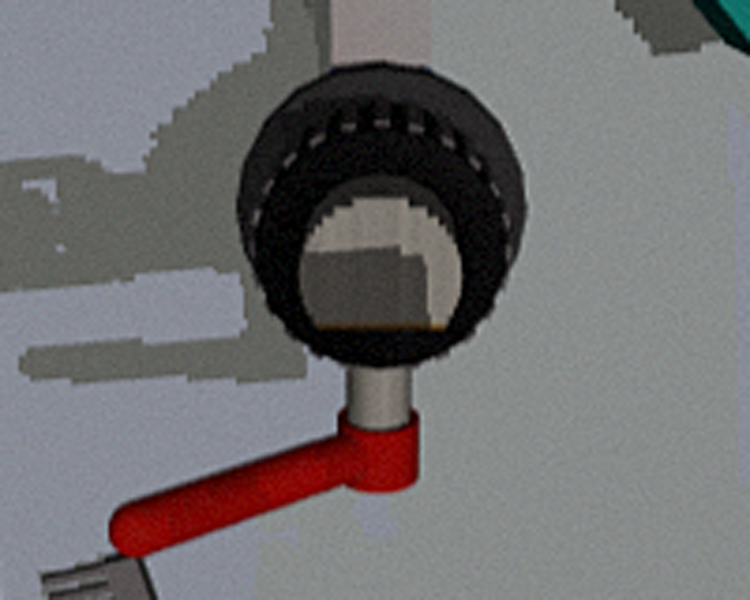

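Screw (crop 380) is centred on the flat's edge (317–446, centre 381): within about 1° of facing. Now close the fingers and go above the lever.

play_rows(
  moves=[
    {"tx": 0.1,"ty": -0.12,"tz": 0,"rx": 0,"ry": 0,"rz": 0},
    {"tx": 0.1,"ty": -0.12,"tz": 0,"rx": 0,"ry": 0,"rz": 0},
    {"tx": 0.107,"ty": -0.1,"tz": 0,"rx": 0,"ry": 0,"rz": 0},
    {"tx": 0,"ty": 0,"tz": 0,"rx": 0,"ry": 0,"rz": 0},
    {"tx": 0,"ty": 0,"tz": 0,"rx": 0,"ry": 0,"rz": 0},
    {"tx": 0,"ty": 0,"tz": 0,"rx": 0,"ry": 0,"rz": 0},
    {"tx": 0,"ty": 0,"tz": 0,"rx": 0,"ry": 0,"rz": 0},
    {"tx": 0,"ty": 0,"tz": -0.2,"rx": 0,"ry": 0,"rz": 0},
    {"tx": 0,"ty": 0,"tz": -0.2,"rx": 0,"ry": 0,"rz": 0},
    {"tx": 0,"ty": 0,"tz": 0,"rx": 0,"ry": 0,"rz": 0},
    {"tx": 0,"ty": 0,"tz": 0,"rx": 0,"ry": 0,"rz": 0},
  ],
  jaw=0,
  grip_force=20,
)

```text
time: 11.8
ee_pos: [610.4, 115.8, 130.9]
orientation: [-0.124, -3.138, 0.0]
wrist_force: [0.5, -1.1, 0.7]
grip_width: -0.0
grasp_force: 0.0
```

play_rows(
  moves=[
    {"tx": 0,"ty": 0,"tz": -0.06,"rx": 0,"ry": 0,"rz": 0},
    {"tx": 0,"ty": 0,"tz": -0.04,"rx": 0,"ry": 0,"rz": 0},
    {"tx": 0,"ty": 0,"tz": -0.04,"rx": 0,"ry": 0,"rz": 0},
    {"tx": 0,"ty": 0,"tz": -0.04,"rx": 0,"ry": 0,"rz": 0},
    {"tx": 0,"ty": 0,"tz": -0.04,"rx": 0,"ry": 0,"rz": 0},
    {"tx": 0,"ty": 0,"tz": -0.04,"rx": 0,"ry": 0,"rz": 0},
  ],
)

```text
time: 12.4
ee_pos: [611.0, 115.4, 91.6]
orientation: [0.125, 3.138, 0.0]
wrist_force: [-0.1, -0.6, 2.2]
grip_width: 0.004
grasp_force: 0.8
```

play_rows(
  moves=[
    {"tx": 0,"ty": 0,"tz": -0.04,"rx": 0,"ry": 0,"rz": 0},
    {"tx": 0,"ty": 0,"tz": -0.04,"rx": 0,"ry": 0,"rz": 0},
    {"tx": 0,"ty": 0,"tz": -0.04,"rx": 0,"ry": 0,"rz": 0},
    {"tx": 0,"ty": 0,"tz": -0.02,"rx": 0,"ry": 0,"rz": 0},
    {"tx": 0,"ty": 0,"tz": 0,"rx": 0,"ry": 0,"rz": 0},
  ],
)

```text
time: 12.9
ee_pos: [610.3, 115.5, 70.0]
orientation: [-0.125, -3.138, -0.0]
wrist_force: [0.9, -0.3, -0.8]
grip_width: -0.002
grasp_force: 0.0
```

play_rows(
  moves=[
    {"tx": 0,"ty": 0,"tz": -0.015,"rx": 0,"ry": 0,"rz": 0},
    {"tx": 0,"ty": 0,"tz": -0.015,"rx": 0,"ry": 0,"rz": 0},
    {"tx": 0,"ty": 0,"tz": 0,"rx": 0,"ry": 0,"rz": 0},
  ],
)

```text
time: 13.2
ee_pos: [610.6, 115.5, 66.0]
orientation: [-0.125, -3.139, -0.0]
wrist_force: [-0.4, -0.7, 1.0]
grip_width: 0.001
grasp_force: 0.5
```

play_rows(
  moves=[
    {"tx": 0,"ty": 0,"tz": -0.012,"rx": 0,"ry": 0,"rz": 0},
    {"tx": 0,"ty": 0,"tz": -0.012,"rx": 0,"ry": 0,"rz": 0},
    {"tx": 0,"ty": 0,"tz": 0,"rx": 0,"ry": 0,"rz": 0},
  ],
)

```text
time: 13.5
ee_pos: [610.8, 115.6, 62.7]
orientation: [-0.125, -3.139, -0.0]
wrist_force: [0.1, -0.2, 1.4]
grip_width: 0.001
grasp_force: 1.0
```

```bash
python3 - <<'E'
from h import *
W=cams.get_image("scene");s=ctrl.observe();print(s["ee_pos"],s["wrist_force"])
print([(px(r).round(1),round(r["confidence"],2)) for r in finder.place_of(W,"lever_tip")[:2]])
cv2.imwrite("pics/s6.png",cv2.resize(W["img"][130:230,290:430,::-1],(798,570),interpolation=cv2.INTER_CUBIC))
E
```

```text
[610.76365828 115.5440554   62.70926799] [-0.65893945 -0.05954006  1.23921003]
[(array([344.5, 206.9]), 0.42)]
```

View pics/s6.png

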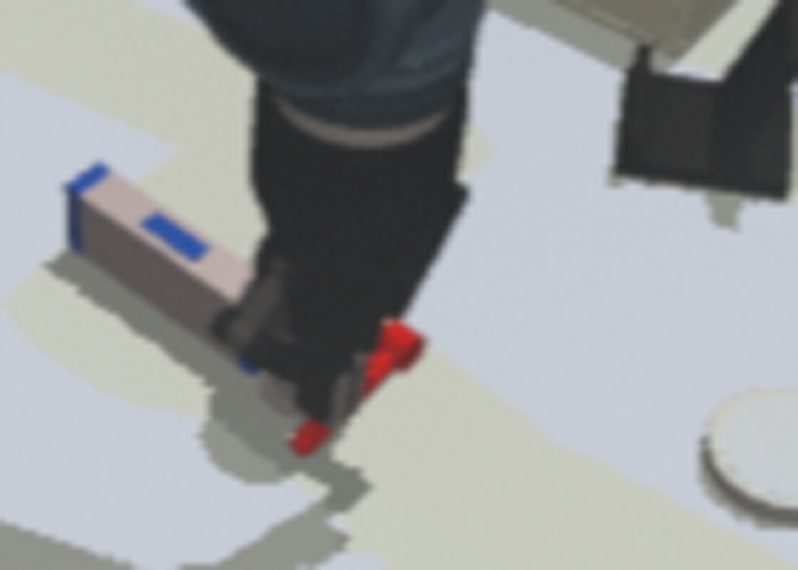

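The finger tips rest on the lever (crop 330,420), which is about level and still going down. Continue to the stop.

play_rows(
  moves=[
    {"tx": 0,"ty": 0,"tz": -0.01,"rx": 0,"ry": 0,"rz": 0},
    {"tx": 0,"ty": 0,"tz": -0.01,"rx": 0,"ry": 0,"rz": 0},
    {"tx": 0,"ty": 0,"tz": 0,"rx": 0,"ry": 0,"rz": 0},
  ],
)

```text
time: 13.9
ee_pos: [611.3, 115.8, 61.4]
orientation: [0.124, 3.139, 0.001]
wrist_force: [-5.5, 0.8, 11.0]
grip_width: -0.002
grasp_force: 5.3
```

play_rows(
  moves=[
    {"tx": 0,"ty": 0,"tz": -0.01,"rx": 0,"ry": 0,"rz": 0},
    {"tx": 0,"ty": 0,"tz": 0,"rx": 0,"ry": 0,"rz": 0},
  ],
)

```text
time: 14.1
ee_pos: [611.8, 116.2, 61.0]
orientation: [0.124, 3.138, 0.002]
wrist_force: [-5.8, 2.2, 15.6]
grip_width: 0.005
grasp_force: 7.3
```

Force rises sharply at z≈61: the stop. Lift and check.

play_rows(
  moves=[
    {"tx": 0,"ty": 0,"tz": 0.03,"rx": 0,"ry": 0,"rz": 0},
    {"tx": 0,"ty": 0,"tz": 0.15,"rx": 0,"ry": 0,"rz": 0},
    {"tx": -0.07,"ty": 0.12,"tz": 0.3,"rx": 0,"ry": 0,"rz": 0},
    {"tx": -0.1,"ty": 0.12,"tz": 0.3,"rx": 0,"ry": 0,"rz": 0},
    {"tx": -0.13,"ty": 0.1,"tz": 0.1,"rx": 0,"ry": 0,"rz": 0},
    {"tx": 0,"ty": 0,"tz": 0,"rx": 0,"ry": 0,"rz": 0},
    {"tx": 0,"ty": 0,"tz": 0,"rx": 0,"ry": 0,"rz": 0},
    {"tx": 0,"ty": 0,"tz": 0,"rx": 0,"ry": 0,"rz": 0},
  ],
  jaw=1,
)

```text
time: 14.9
ee_pos: [565.5, 165.6, 187.6]
orientation: [-0.125, -3.136, 0.001]
wrist_force: [0.3, 0.4, -0.9]
grip_width: 0.997
grasp_force: 0.0
```

```bash
cat > chk.py <<'E'
from h import *
W=cams.get_image("wrist");S=cams.get_image("scene");s=ctrl.observe();print(s["ee_pos"],s["orientation"])
hsv=cv2.cvtColor(W["img"],cv2.COLOR_RGB2HSV)
m=cv2.inRange(hsv,(0,150,60),(8,255,255))|cv2.inRange(hsv,(172,150,60),(180,255,255));n,l,st,c=cv2.connectedComponentsWithStats(m)
i=1+np.argmax(st[1:,4]); print(st[i],c[i])
P=np.array([565.,166,0])
print([(px(r).round(1),round(r["confidence"],2)) for r in finder.place_of(S,"lever_tip")[:2]])
for a in(-8,-4.2,0):
    u=np.array([np.cos(np.radians(a)),np.sin(np.radians(a)),0]);v=np.array([-u[1],u[0],0]);z=np.array([0,0,1])
    for q in (-.18,-.21,-.12):
        tip=P+49*u+66*z+60*(-v*np.cos(q)+z*np.sin(q))
        print(a,q,[proj(W,X).round(1) for X in (P+100*z,P+35*u+66*z,P+49*u+66*z,tip)],proj(S,tip).round(1))
big=cv2.resize(W["img"][130:290,220:420,::-1],(450,360),interpolation=cv2.INTER_CUBIC);b2=cv2.resize(S["img"][150:230,310:387,::-1],(346,360),interpolation=cv2.INTER_CUBIC)
cv2.imwrite("pics/w7.png",np.hstack([big,b2]))
E
python3 chk.py
```

```text
[565.67571796 165.45160003 187.68099673] [-1.26122356e-01 -3.13623120e+00  6.86850594e-04]
[ 249  239   86   22 1091] [294.56003666 247.68560953]
[]
-8 -0.18 [array([322.8, 202.2]), array([320.1, 231.6]), array([319.2, 247.6]), array([249.1, 238.5])] [341.6 206.5]
-8 -0.21 [array([322.8, 202.2]), array([320.1, 231.6]), array([319.2, 247.6]), array([249.9, 237.7])] [341.6 206.9]
-8 -0.12 [array([322.8, 202.2]), array([320.1, 231.6]), array([319.2, 247.6]), array([247.6, 240.1])] [341.5 205.6]
-4.2 -0.18 [array([322.8, 202.2]), array([323. , 231.6]), array([323.1, 247.7]), array([253.1, 242.9])] [343.7 206.7]
-4.2 -0.21 [array([322.8, 202.2]), array([323. , 231.6]), array([323.1, 247.7]), array([253.9, 242. ])] [343.8 207.1]
-4.2 -0.12 [array([322.8, 202.2]), array([323. , 231.6]), array([323.1, 247.7]), array([251.7, 244.6])] [343.7 205.8]
0 -0.18 [array([322.8, 202.2]), array([326.2, 231.5]), array([327.6, 247.5]), array([257.8, 247.4])] [346.2 206.7]
0 -0.21 [array([322.8, 202.2]), array([326.2, 231.5]), array([327.6, 247.5]), array([258.6, 246.5])] [346.2 207.1]
0 -0.12 [array([322.8, 202.2]), array([326.2, 231.5]), array([327.6, 247.5]), array([256.5, 249.2])] [346.1 205.9]
```

View pics/w7.png

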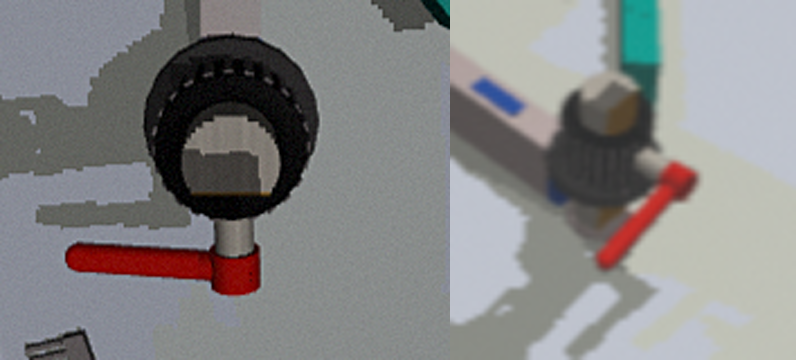

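Lever points slightly below level at the stop (tip at (254,244) in the wrist view vs. predicted (254,243.5)), screw still within about 1.5° of the flat. Now the block.

play_rows(
  moves=[
    {"tx": -0.2,"ty": 0.016,"tz": 0,"rx": 0,"ry": 0,"rz": 0.004},
    {"tx": -0.215,"ty": 0.016,"tz": 0,"rx": 0,"ry": 0,"rz": 0},
    {"tx": -0.2,"ty": 0.015,"tz": 0,"rx": 0,"ry": 0,"rz": 0},
    {"tx": 0,"ty": 0,"tz": -0.25,"rx": 0,"ry": 0,"rz": 0},
    {"tx": 0,"ty": 0,"tz": -0.25,"rx": 0,"ry": 0,"rz": 0},
    {"tx": 0,"ty": 0,"tz": 0,"rx": 0,"ry": 0,"rz": 0},
    {"tx": 0,"ty": 0,"tz": 0,"rx": 0,"ry": 0,"rz": 0},
  ],
  jaw=1,
)

```text
time: 15.75
ee_pos: [473.6, 173.0, 114.3]
orientation: [-0.115, -3.138, 0.0]
wrist_force: [0.2, -0.3, 0.2]
grip_width: 1.001
grasp_force: 0.0
```

```bash
python3 - <<'E'
from h import *
W=cams.get_image("wrist");s=ctrl.observe();print(s["ee_pos"],s["orientation"])
hsv=cv2.cvtColor(W["img"],cv2.COLOR_RGB2HSV)
m=cv2.inRange(hsv,(105,120,40),(125,255,255));n,l,st,c=cv2.connectedComponentsWithStats(m)
for i in range(1,n):
    if st[i,4]>100: print(st[i],c[i].round(1),onz(W,c[i],40).round(1))
E
```

```text
[474.84635479 173.13534108 115.71116948] [1.15384287e-01 3.13807778e+00 3.33821538e-04]
[305 134  36  17 611] [322.5 142. ] [430.6 176.3  40. ]
[313 203  19  49 896] [321.8 226.6] [485.8 171.8  40. ]
```

Top mark gives the same spot from two wrist heights at z=40: height confirmed. Descend and grip.

play_rows(
  moves=[
    {"tx": 0,"ty": 0,"tz": -0.2,"rx": 0,"ry": 0,"rz": 0},
    {"tx": 0,"ty": 0,"tz": -0.2,"rx": 0,"ry": 0,"rz": 0},
    {"tx": 0,"ty": 0,"tz": -0.15,"rx": 0,"ry": 0,"rz": 0},
    {"tx": 0,"ty": 0,"tz": -0.1,"rx": 0,"ry": 0,"rz": 0},
    {"tx": 0,"ty": 0,"tz": -0.04,"rx": 0,"ry": 0,"rz": 0},
    {"tx": 0,"ty": 0,"tz": 0,"rx": 0,"ry": 0,"rz": 0},
    {"tx": 0,"ty": 0,"tz": 0,"rx": 0,"ry": 0,"rz": 0},
  ],
)

```text
time: 16.5
ee_pos: [475.3, 173.4, 12.7]
orientation: [0.115, 3.137, 0.001]
wrist_force: [0.1, 0.4, -0.1]
grip_width: 1.001
grasp_force: 0.0
```

play_rows(
  moves=[
    {"tx": 0,"ty": 0,"tz": 0,"rx": 0,"ry": 0,"rz": 0},
    {"tx": 0,"ty": 0,"tz": 0,"rx": 0,"ry": 0,"rz": 0},
    {"tx": 0,"ty": 0,"tz": 0,"rx": 0,"ry": 0,"rz": 0},
    {"tx": 0,"ty": 0,"tz": 0,"rx": 0,"ry": 0,"rz": 0},
    {"tx": 0,"ty": 0,"tz": 0,"rx": 0,"ry": 0,"rz": 0},
    {"tx": 0,"ty": 0,"tz": 0,"rx": 0,"ry": 0,"rz": 0},
    {"tx": 0,"ty": 0,"tz": 0,"rx": 0,"ry": 0,"rz": 0},
    {"tx": 0,"ty": 0,"tz": 0,"rx": 0,"ry": 0,"rz": 0},
    {"tx": 0,"ty": 0,"tz": 0,"rx": 0,"ry": 0,"rz": 0},
  ],
  jaw=0,
  grip_force=40,
)

```text
time: 17.4
ee_pos: [474.0, 173.3, 11.3]
orientation: [0.115, 3.139, 0.0]
wrist_force: [-0.3, -0.3, 4.8]
grip_width: 0.254
grasp_force: 40.9
```

play_rows(
  moves=[
    {"tx": -0.04,"ty": 0.003,"tz": 0,"rx": 0,"ry": 0,"rz": 0},
    {"tx": -0.08,"ty": 0.006,"tz": 0,"rx": 0,"ry": 0,"rz": 0},
    {"tx": -0.08,"ty": 0.006,"tz": 0,"rx": 0,"ry": 0,"rz": 0},
    {"tx": -0.08,"ty": 0.006,"tz": 0,"rx": 0,"ry": 0,"rz": 0},
    {"tx": -0.08,"ty": 0.006,"tz": 0,"rx": 0,"ry": 0,"rz": 0},
    {"tx": -0.04,"ty": 0.003,"tz": 0,"rx": 0,"ry": 0,"rz": 0},
    {"tx": 0,"ty": 0,"tz": 0.05,"rx": 0,"ry": 0,"rz": 0},
    {"tx": 0,"ty": 0,"tz": 0.2,"rx": 0,"ry": 0,"rz": 0},
    {"tx": 0,"ty": 0,"tz": 0.3,"rx": 0,"ry": 0,"rz": 0},
    {"tx": 0,"ty": 0,"tz": 0.3,"rx": 0,"ry": 0,"rz": 0},
    {"tx": 0,"ty": 0,"tz": 0.3,"rx": 0,"ry": 0,"rz": 0},
    {"tx": 0,"ty": 0,"tz": 0,"rx": 0,"ry": 0,"rz": 0},
    {"tx": 0,"ty": 0,"tz": 0,"rx": 0,"ry": 0,"rz": 0},
  ],
)

```text
time: 18.7
ee_pos: [413.0, 177.7, 183.4]
orientation: [-0.115, -3.139, -0.0]
wrist_force: [-0.0, -0.1, -3.2]
grip_width: 0.251
grasp_force: 40.3
```

```bash
cat > cr.py <<'E'
from h import *
deg=lambda v:np.degrees(np.arctan2(v[1],v[0]))
def labels(p,near,z=6):
    hsv=cv2.cvtColor(p["img"],cv2.COLOR_RGB2HSV)
    m=cv2.inRange(hsv,(105,140,40),(125,255,255));n,l,st,c=cv2.connectedComponentsWithStats(m)
    return [(c[i].round(1),st[i].tolist(),onz(p,c[i],z)) for i in range(1,n) if st[i,4]>30 and np.linalg.norm(onz(p,c[i],z)[:2]-near)<150]
E
python3 - <<'E'
from cr import *
s=ctrl.observe();print(s["ee_pos"],s["grip_width"],s["grasp_force"])
for n in("top","scene"):
    p=cams.get_image(n);r=labels(p,(527,-288)); print(n,r)
    if len(r)==2:
        a,b=r[0][2],r[1][2]; print("centre",(a+b)/2,"len",np.linalg.norm(a-b),deg((a-b)[:2]))
E
```

```text
[413.00869214 177.71810918 183.44011847] 0.2511386569272164 40.26812195777893
top [(array([460.9, 181.3]), [453, 177, 16, 10, 118], array([ 610.97012051, -300.83562102,    6.        ])), (array([455.5, 241.6]), [448, 237, 16, 11, 140], array([ 446.7240714 , -274.47569333,    6.        ]))]
centre [ 528.84709595 -287.65565717    6.        ] len 166.34785972780844 -9.117675936745353
scene [(array([170.2, 290.6]), [160, 283, 21, 16, 151], array([ 443.79404857, -275.68375323,    6.        ])), (array([212.8, 352.6]), [201, 341, 25, 24, 292], array([ 609.82964591, -302.43019294,    6.        ]))]
centre [ 526.81184724 -289.05697309    6.        ] len 168.17607327857058 170.8489188621038
```

play_rows(
  moves=[
    {"tx": 0.0627,"ty": -0.2814,"tz": 0,"rx": 0,"ry": 0,"rz": -0.005},
    {"tx": 0.0627,"ty": -0.2814,"tz": 0,"rx": 0,"ry": 0,"rz": -0.005},
    {"tx": 0.0627,"ty": -0.2814,"tz": 0,"rx": 0,"ry": 0,"rz": -0.005},
    {"tx": 0.0627,"ty": -0.2814,"tz": 0,"rx": 0,"ry": 0,"rz": -0.005},
    {"tx": 0.0627,"ty": -0.2814,"tz": 0,"rx": 0,"ry": 0,"rz": -0.005},
    {"tx": 0.0627,"ty": -0.2814,"tz": 0,"rx": 0,"ry": 0,"rz": -0.005},
    {"tx": 0.0627,"ty": -0.2814,"tz": 0,"rx": 0,"ry": 0,"rz": -0.005},
    {"tx": 0.0627,"ty": -0.2814,"tz": 0,"rx": 0,"ry": 0,"rz": -0.005},
    {"tx": 0.0627,"ty": -0.2814,"tz": 0,"rx": 0,"ry": 0,"rz": -0.005},
    {"tx": 0.0627,"ty": -0.2814,"tz": 0,"rx": 0,"ry": 0,"rz": -0.005},
    {"tx": 0.0627,"ty": -0.2814,"tz": 0,"rx": 0,"ry": 0,"rz": -0.005},
    {"tx": 0,"ty": 0,"tz": 0,"rx": 0,"ry": 0,"rz": 0},
    {"tx": 0,"ty": 0,"tz": -0.2,"rx": 0,"ry": 0,"rz": 0},
    {"tx": 0,"ty": 0,"tz": -0.2,"rx": 0,"ry": 0,"rz": 0},
    {"tx": 0,"ty": 0,"tz": 0,"rx": 0,"ry": 0,"rz": 0},
    {"tx": 0,"ty": 0,"tz": 0,"rx": 0,"ry": 0,"rz": 0},
  ],
)

```text
time: 20.4
ee_pos: [516.1, -285.3, 121.8]
orientation: [-0.249, -3.128, -0.004]
wrist_force: [0.9, 0.3, -2.0]
grip_width: 0.251
grasp_force: 40.4
```

```bash
python3 - <<'E'
from cr import *
s=ctrl.observe();print(s["time"],s["ee_pos"],s["orientation"],s["grip_width"])
W=cams.get_image("wrist");save(W,"w8.png")
for z in(6,):
    for r in labels(W,(527,-288),z): print(r)
hz=s["ee_pos"][2]+28.7
hsv=cv2.cvtColor(W["img"],cv2.COLOR_RGB2HSV)
m=cv2.inRange(hsv,(105,120,40),(125,255,255));n,l,st,c=cv2.connectedComponentsWithStats(m)
for i in range(1,n):
    if st[i,4]>60: print(st[i],c[i].round(1),"blocktop?",onz(W,c[i],hz).round(1))
E
```

```text
20.4 [ 516.10597316 -285.27579315  121.78674431] [-0.2492621  -3.12807592 -0.00418688] 0.25110727393245125
(array([320.4,  95.9]), [291, 79, 60, 35, 2087], array([ 446.32640485, -275.10709737,    6.        ]))
(array([323. , 173.9]), [290, 149, 67, 48, 2887], array([ 502.07847677, -282.12666352,    6.        ]))
(array([322.3, 323.3]), [306, 285, 34, 80, 2487], array([ 629.94189022, -303.15029875,    6.        ]))
[ 291   79   60   35 2091] [320.4  95.9] blocktop? [ 446.4 -274.8  150.5]
[ 290  149   67   48 2908] [323.  173.9] blocktop? [ 471.  -277.9  150.5]
[ 306  285   34   80 2534] [322.3 323.4] blocktop? [ 527.7 -287.2  150.5]
```

View pics/w8.png

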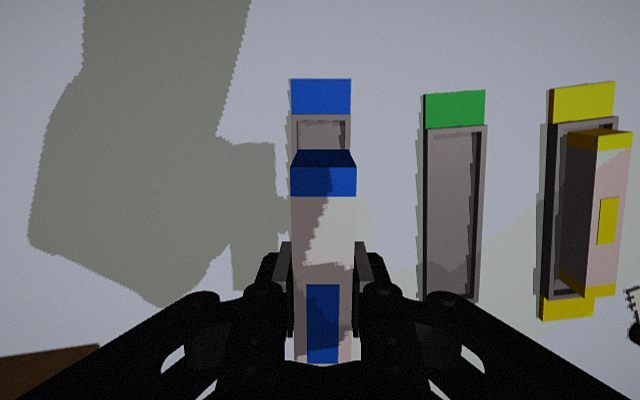

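Block hangs straight in line above the blue cradle (near label (320,96), block end (323,174), mark (322,323)); green and yellow cradles to the right. About 1 mm correction, then lower.

play_rows(
  moves=[
    {"tx": 0.005,"ty": -0.007,"tz": -0.1,"rx": 0,"ry": 0,"rz": 0},
    {"tx": 0,"ty": 0,"tz": -0.15,"rx": 0,"ry": 0,"rz": 0},
    {"tx": 0,"ty": 0,"tz": -0.15,"rx": 0,"ry": 0,"rz": 0},
    {"tx": 0,"ty": 0,"tz": -0.1,"rx": 0,"ry": 0,"rz": 0},
    {"tx": 0,"ty": 0,"tz": -0.1,"rx": 0,"ry": 0,"rz": 0},
    {"tx": 0,"ty": 0,"tz": -0.06,"rx": 0,"ry": 0,"rz": 0},
    {"tx": 0,"ty": 0,"tz": 0,"rx": 0,"ry": 0,"rz": 0},
    {"tx": 0,"ty": 0,"tz": 0,"rx": 0,"ry": 0,"rz": 0},
  ],
)

```text
time: 21.25
ee_pos: [518.4, -288.0, 25.0]
orientation: [0.25, 3.131, -0.001]
wrist_force: [0.7, -0.5, -1.9]
grip_width: 0.252
grasp_force: 40.5
```

play_rows(
  moves=[
    {"tx": 0,"ty": 0,"tz": -0.01,"rx": 0,"ry": 0,"rz": 0},
    {"tx": 0,"ty": 0,"tz": -0.01,"rx": 0,"ry": 0,"rz": 0},
    {"tx": 0,"ty": 0,"tz": -0.01,"rx": 0,"ry": 0,"rz": 0},
    {"tx": 0,"ty": 0,"tz": 0,"rx": 0,"ry": 0,"rz": 0},
  ],
)

```text
time: 21.65
ee_pos: [517.8, -287.6, 20.0]
orientation: [-0.25, -3.132, -0.0]
wrist_force: [-0.0, 0.1, -1.6]
grip_width: 0.249
grasp_force: 40.5
```

play_rows(
  moves=[
    {"tx": 0,"ty": 0,"tz": -0.01,"rx": 0,"ry": 0,"rz": 0},
    {"tx": 0,"ty": 0,"tz": -0.01,"rx": 0,"ry": 0,"rz": 0},
    {"tx": 0,"ty": 0,"tz": 0,"rx": 0,"ry": 0,"rz": 0},
  ],
)

```text
time: 21.95
ee_pos: [517.8, -287.5, 16.8]
orientation: [-0.25, -3.131, -0.0]
wrist_force: [-0.6, -0.7, -2.4]
grip_width: 0.254
grasp_force: 40.5
```

play_rows(
  moves=[
    {"tx": 0,"ty": 0,"tz": -0.01,"rx": 0,"ry": 0,"rz": 0},
    {"tx": 0,"ty": 0,"tz": 0,"rx": 0,"ry": 0,"rz": 0},
  ],
)

```text
time: 22.15
ee_pos: [518.0, -287.6, 15.5]
orientation: [0.25, 3.132, -0.0]
wrist_force: [-1.0, -0.5, -1.6]
grip_width: 0.247
grasp_force: 40.6
```

play_rows(
  moves=[
    {"tx": 0,"ty": 0,"tz": -0.01,"rx": 0,"ry": 0,"rz": 0},
    {"tx": 0,"ty": 0,"tz": 0,"rx": 0,"ry": 0,"rz": 0},
  ],
)

```text
time: 22.35
ee_pos: [518.1, -287.8, 15.3]
orientation: [-0.25, -3.131, -0.0]
wrist_force: [-3.5, 3.4, 7.3]
grip_width: 0.25
grasp_force: 41.8
```

play_rows(
  moves=[
    {"tx": 0,"ty": 0,"tz": -0.007,"rx": 0,"ry": 0,"rz": 0},
    {"tx": 0,"ty": 0,"tz": 0,"rx": 0,"ry": 0,"rz": 0},
  ],
)

```text
time: 22.55
ee_pos: [518.1, -287.9, 15.3]
orientation: [-0.249, -3.131, -0.0]
wrist_force: [-7.7, 4.5, 15.3]
grip_width: 0.246
grasp_force: 42.8
```

Contact at 15.3 mm, exactly floor height (11.3+4). Ease off, release, rise.

play_rows(
  moves=[
    {"tx": 0,"ty": 0,"tz": 0.012,"rx": 0,"ry": 0,"rz": 0},
    {"tx": 0,"ty": 0,"tz": 0,"rx": 0,"ry": 0,"rz": 0},
  ],
)

```text
time: 22.75
ee_pos: [518.3, -287.9, 15.4]
orientation: [0.25, 3.131, -0.001]
wrist_force: [-0.6, 0.4, 3.0]
grip_width: 0.249
grasp_force: 41.3
```

play_rows(
  moves=[
    {"tx": 0,"ty": 0,"tz": 0,"rx": 0,"ry": 0,"rz": 0},
    {"tx": 0,"ty": 0,"tz": 0,"rx": 0,"ry": 0,"rz": 0},
    {"tx": 0,"ty": 0,"tz": 0,"rx": 0,"ry": 0,"rz": 0},
    {"tx": 0,"ty": 0,"tz": 0,"rx": 0,"ry": 0,"rz": 0},
    {"tx": 0,"ty": 0,"tz": 0,"rx": 0,"ry": 0,"rz": 0},
    {"tx": 0,"ty": 0,"tz": 0,"rx": 0,"ry": 0,"rz": 0},
    {"tx": 0,"ty": 0,"tz": 0.05,"rx": 0,"ry": 0,"rz": 0},
    {"tx": 0,"ty": 0,"tz": 0.2,"rx": 0,"ry": 0,"rz": 0},
    {"tx": 0,"ty": 0,"tz": 0.33,"rx": 0,"ry": 0,"rz": 0},
    {"tx": 0,"ty": 0,"tz": 0.33,"rx": 0,"ry": 0,"rz": 0},
    {"tx": 0,"ty": 0,"tz": 0.33,"rx": 0,"ry": 0,"rz": 0},
    {"tx": 0,"ty": 0,"tz": 0,"rx": 0,"ry": 0,"rz": 0},
    {"tx": 0,"ty": 0,"tz": 0,"rx": 0,"ry": 0,"rz": 0},
  ],
  jaw=1,
)

```text
time: 24.05
ee_pos: [518.7, -288.2, 203.1]
orientation: [0.25, 3.128, -0.004]
wrist_force: [0.6, 0.8, -1.1]
grip_width: 1.004
grasp_force: 0.0
```

```bash
python3 - <<'E'
from cr import *
W=cams.get_image("wrist");S=cams.get_image("scene")
for r in labels(W,(527,-288)): print(r, onz(W,r[0],44))
print([(px(r).round(1),round(r["confidence"],2)) for r in finder.place_of(S,"lever_tip")[:2]], ctrl.observe()["time"])
a=W["img"][60:340,200:440];b=S["img"][130:380,150:400]
cv2.imwrite("pics/f.png",np.hstack([cv2.resize(a,(400,467)),cv2.resize(b,(400,400))[:400] if 0 else cv2.resize(b,(400,467))])[:,:,::-1])
E
```

```text
(array([325.,  90.]), [303, 77, 45, 27, 1214], array([ 445.63553635, -274.25725808,    6.        ])) [ 445.90667709 -274.50239393   44.        ]
(array([323.6, 125.9]), [311, 119, 26, 14, 345], array([ 477.54082141, -280.60816527,    6.        ])) [ 474.2714795  -280.18977489   44.        ]
(array([323.1, 189.2]), [317, 172, 14, 36, 478], array([ 538.84450031, -290.88159218,    6.        ])) [ 528.65534001 -289.31858053   44.        ]
(array([324.4, 254. ]), [305, 243, 40, 22, 798], array([ 608.82261813, -300.71180654,    6.        ])) [ 590.81242334 -298.03435715   44.        ]
[(array([344.9, 206.2]), 0.52)] 24.2
```

View pics/f.png

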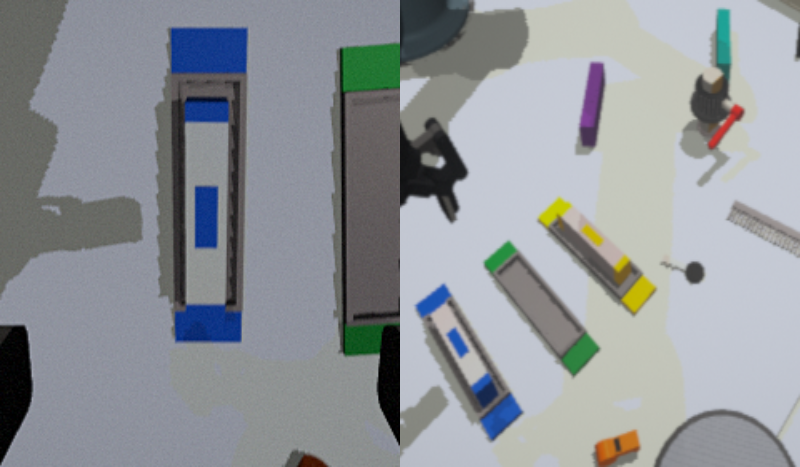

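The block lies straight and flat in the blue cradle (left panel, centred at 207,215). The lever tip is still down (scene panel 712,145), and the neighbouring things are unmoved.

```bash
python3 -c "
from cell import ctrl
print(ctrl.finish_job())"
```

```text
the job is handed in; nothing more can be done
None
```

I've handed the job in after about 24 s of robot time: the set screw faces the flat to within roughly 1.5° by my camera measurement (pressing the lever appears to have shifted the collar about 2.5°, and I left it because it was already tight), the red lever is down at its stop, and the blue-ended block lies straight and flat in the blue-labelled cradle.

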